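# Tip a mincer plate up in its storage pocket and put it in the bowl

### The arm

A 6-joint arm with a two-finger parallel gripper is mounted at the origin on a cart in front of the work surface, level with it; the furniture and walls round the work are solid. World frame = base frame: x ahead of the robot, y to its left, z up, the work surface at z = 0. Lengths are in mm, angles in rad, forces in N, time in s.
With the tool pointing down it reaches from about 250 to 850 mm from the base axis. Payload 12.5 kg.
Tool frame: the origin (TCP) lies midway between the tips of the shut fingers; the grasp point (between the pads) lies 19 mm behind it (ctrl.pinch_z is the z of the grasp point in the tool frame, in mm); z points along the fingers, y is the direction in which the jaws open and shut (so a half turn about z gives the same grasp; the last joint's range is limited). The gripper opens to 93 mm and grips with 3 to 60 N. Pads are 15 mm wide; open, the fingers measure 128 mm over their backs; the gripper's body (75 mm by 188 mm) begins 65 mm behind the grasp point.
Start: joints at [1.04, 0.351, 1.652, -0, 1.139, -0.085], TCP at [237.117, 496.246, 218.633] pointing down, gripper open.
Joint ranges: [-2.75, 2.75], [-0.79, 2.1], [0.01, 2.65], [-1.57, 4.71], [0.07, 3.14], [-2.87, 2.87]. Speed limits (rad/s): [2.22, 2.22, 2.79, 3.14, 3.14, 3.14].

### API

Orientations are given as a 3x3 rotation matrix whose columns are the frame's x, y, z axes.
In Python, from plant import ctrl gives the robot as it stands.
- The arm moves only by the tool jog_arm, never from a script. Its argument "rows" is a list of rows, each a list of 5 numbers: the shift along the tool's x, y, z scaled (see below), then the turn about the tool's z scaled (see below), then the opening, from -1 (shut) to 1 (fully open). A call has 1 to 20 rows; each row shifts and turns the commanded pose from where the row before left it, along the tool's axes as they then stand; what a row does not reach is not made up. The controller multiplies each number of a shift by 25 mm and each number of a turn by 360 degrees. A row lasts 1/12 s, in which the tool goes at most 41.7 mm and 7.16 degrees, less where a joint would pass 70% of its speed; a pose out of reach is approached as far as the arm can. A call with a number of a shift or a turn outside -1 to 1 is refused whole. A call with a gripper value outside its range is refused whole. The fingers move at their own pace and stop on an object; the grip force is fixed at half the most. Time passes only in rows, so rows that do not move let the fingers close. It gives the time, the measured TCP pose, the force and the opening at its end, in the units of the state.
- ctrl.state(): the state, without advancing time (a new reading comes with each control period).
- ctrl.get_image(name): name is "scene" or "side" or "wrist"; returns the picture (384x512x3 uint8, blue, green, red); there is no depth.
- ctrl.camera_model(name): a dict with "fx", "fy", "cx", "cy" (pixels), "D" ([k1, k2, p1, p2, k3] as OpenCV has them; the pictures are not rectified), "position" and "orientation" of the camera in the world; the wrist camera has in their place "hand_eye" (4x4, takes a point from camera to tool coordinates, whose origin is the TCP and whose axes are the flange's). Camera axes: x right, y up, looking along -z (the intrinsics and any distortion apply to the point x, -y, -z); pixel columns grow to the right and rows downward; lengths in mm; the calibration is good to about 2 mm. A picture is of the moment at which its call begins: read the wrist's pose just before it. camera_model takes no time and is no camera call.
- ctrl.finish_job(): hands the job in, once; it reports no verdict.
The state is a dict: "t": time; "joint_positions": joint angles; "qvel": joint speeds; "joint_efforts": joint torques, N m; "tcp_pos": TCP position; "orientation": TCP orientation; "wrist_force": force on the tool from outside, world axes, zero at the start; "moment": the same for the moment, N m; "grip_width": opening from 0.0 (shut) to 1.0 (fully open).
Only numpy, scipy, OpenCV 4.12 (cv2) and the standard library are available. Lean on these libraries where they do the work, as an engineer would, in place of code of your own. Each camera call takes 0.05 s, during which the arm holds its last target.

### The job

Of the three mincer plates in the dark wooden storage block, put the one with the three big bean-shaped openings into the bowl for washing. It lies too deep in its pocket to be gripped: press down on its edge over the hollow end of the pocket so that it tips up against the pocket wall and its opposite edge rises, then grip that raised edge and take it out. Leave the other two plates lying in their pockets, keep the bowl upright, and let the plate lie in the bowl.

Things in the scene. Friction and masses are not known exactly. Their poses are not given: they have to be found in the camera images.
- plate_bean_centre (a point): the plate to be washed: steel mincer plate, a round disc 62 mm across and 8 mm thick, about 0.11 kg, with a small centre hole and three big bean-shaped openings, each about 32 by 13 mm, around it. The point is the centre of the disc (half-way up, 4 mm above its underside); z is the disc's axis, up while it lies flat. It lies in any of the three pockets (the openings are only dark marks: nothing can reach through them).
- plate_fine_centre (a point): plate that stays: steel mincer plate, a round disc 62 mm across and 8 mm thick, about 0.11 kg, with a small centre hole and rings of some seventy tiny 3 mm holes. The point is the centre of the disc (half-way up, 4 mm above its underside); z is the disc's axis, up while it lies flat. 
- plate_medium_centre (a point): plate that stays: steel mincer plate, a round disc 62 mm across and 8 mm thick, about 0.11 kg, with a small centre hole and nineteen 7 mm holes in two rings. The point is the centre of the disc (half-way up, 4 mm above its underside); z is the disc's axis, up while it lies flat. 
- block: dark wooden storage block with three like pockets, fixed to the worktop: 86 mm (its x) by 244 mm (y) by 38 mm high, turned up to 15 degrees from the robot's axes. Origin: centre of its underside; z up, +x away from the robot. Pocket centres at x = 0, y = -80, 0, +80 mm; each is 67 mm wide, from x = -33 to +33 mm. The top of the +x wall (10 mm thick) is cut down to z = 33.5 mm over each pocket's middle 34 mm.
- pocket_shelf (a point): centre of the middle pocket, at the height of its shelf (32 mm above the worktop, 6 mm below the block's top); axes as the block's. The level shelf is the pocket's half towards the robot and ends at x = +4 mm from here. A plate lies flat on it, its top face 8 mm above this point (2 mm above the block's top), and reaches over the hollow.
- pocket_hollow (a point): point in the middle pocket, 23 mm in x from the shelf point, over the hollow (x +4 to +33 mm, floor 28 mm below). Best spot to press: a fingertip 22 mm wide, 5 to 6 mm down (narrower: deeper), tips the plate; it slides smoothly to the far wall and stays there at about 51 degrees, its raised edge 9 mm on the robot's side of the pocket centre, 52 to 58 mm above the worktop. Alike in each pocket.
- bowl: white ceramic bowl with a small leaf pattern, 114 mm across the rim, 56 mm high, 0.17 kg, loose, empty; origin: centre of its underside, z up. Inside it is about 100 mm wide at the rim, its floor is 10 to 13 mm above the worktop.
Not all that is in view belongs to the job. What is shaped like the part that bears plate_bean_centre but pink or purple is not meant.

How it is judged:
By the outcome, as a careful person would: the job done as asked, in the order asked, and still so for the second after the job is handed in, with the robot touching nothing.
It also fails if it takes over 45 s, if anything falls off the work surface, if the arm or the gripper's body presses on something with over 40 N, if the wrist force passes 120 N, or if a joint passes its speed limit or range.

## Working session

There is one attempt and no reset: what is moved stays moved. The work goes in short steps, Python scripts to look and compute and a tool call to move; the robot and the scene stay as the last step left them, time stands still between calls to the robot, and variables do not carry over. Pictures are saved under pics/ and viewed, and the job is handed in when it is done.

Besides the shell and the picture viewer there is one more tool, called after "Emit:" by a JSON object that holds its "method" and its "body". jog_arm: Moves the arm, as the interface text tells. Its arguments: {"type":"object","properties":{"rows":{"type":"array"}},"required":["rows"]}

```bash
ls; mkdir -p pics; cat > h.py <<'E'
import numpy as np, cv2
from plant import ctrl
def cam(name, st=None):
    m=ctrl.camera_model(name)
    K=np.array([[m['fx'],0,m['cx']],[0,m['fy'],m['cy']],[0,0,1.]]);D=np.array(m['D'],float)
    if 'hand_eye' in m:
        st=st or ctrl.state(); H=np.array(m['hand_eye']);R0=np.array(st['orientation']);p0=np.array(st['tcp_pos'])
        R=R0@H[:3,:3];p=R0@H[:3,3]+p0
    else:
        R=np.array(m['orientation']);p=np.array(m['position'])
    return K,D,R,p
def ray(c,uv):
    K,D,R,p=c
    u=cv2.undistortPoints(np.array(uv,float).reshape(-1,1,2),K,D).reshape(-1,2)
    d=np.c_[u[:,0],-u[:,1],-np.ones(len(u))]@R.T
    return p,d
def onz(c,uv,z):
    p,d=ray(c,uv); return p+d*((z-p[2])/d[:,2])[:,None]
def proj(c,P):
    K,D,R,p=c
    q=(np.array(P,float).reshape(-1,3)-p)@R; q=q*[1,-1,-1]
    return cv2.projectPoints(q,np.zeros(3),np.zeros(3),K,D)[0].reshape(-1,2)
E
python3 - <<'E'
from h import *
s=ctrl.state();print({k:np.round(v,3).tolist() for k,v in s.items()})
for n in ['scene','side','wrist']:
    c=cam(n);print(n,c[0].tolist(),c[1],c[2].round(3).tolist(),c[3]);cv2.imwrite(f'pics/{n}0.png',ctrl.get_image(n))
print(ctrl.pinch_z, ctrl.camera_model('wrist')['hand_eye'])
E
```

```text
pics
{'t': 0.0, 'joint_positions': [1.04, 0.351, 1.652, 0.0, 1.139, -0.085], 'qvel': [-0.002, -0.002, -0.0, 0.001, -0.001, 0.0], 'joint_efforts': [-0.002, -49.732, -28.526, 0.07, 0.026, -0.0], 'tcp_pos': [236.944, 495.978, 218.122], 'orientation': [[-0.902, 0.431, -0.001], [0.431, 0.902, -0.001], [0.0, -0.001, -1.0]], 'wrist_force': [0.058, -0.003, 0.344], 'moment': [0.026, -0.008, -0.023], 'grip_width': 1.0}
scene [[372.8993343316282, 0.0, 253.29045845073222], [0.0, 372.8993343316282, 190.54777931220235], [0.0, 0.0, 1.0]] [-0.06333206  0.          0.          0.          0.        ] [[0.772, 0.472, -0.426], [-0.636, 0.563, -0.527], [-0.009, 0.678, 0.735]] [ -12.28945058 -829.57707081  920.48862479]
side [[415.0662716576213, 0.0, 245.45660482710932], [0.0, 415.0662716576213, 187.47609157443347], [0.0, 0.0, 1.0]] [-0.11787592  0.          0.          0.          0.        ] [[-0.903, 0.181, -0.389], [-0.429, -0.364, 0.827], [0.008, 0.914, 0.406]] [-123.28751235 1021.41541614  664.70064367]
wrist [[296.401847167846, 0.0, 259.5386615593436], [0.0, 296.401847167846, 186.6412743395502], [0.0, 0.0, 1.0]] [0.00014084 0.         0.         0.         0.        ] [[0.432, -0.872, -0.23], [0.902, 0.417, 0.111], [-0.0, -0.255, 0.967]] [173.00603063 525.67528424 383.48709039]
-18.8 [[-7.13744488e-04  9.66919196e-01  2.55081866e-01  7.05294508e+01]
 [ 9.99999616e-01  8.19936753e-04 -3.09972535e-04 -9.82030965e-01]
 [-5.08869391e-04  2.55081546e-01 -9.66919410e-01 -1.65311246e+02]
 [ 0.00000000e+00  0.00000000e+00  0.00000000e+00  1.00000000e+00]]
```

View pics/scene0.png

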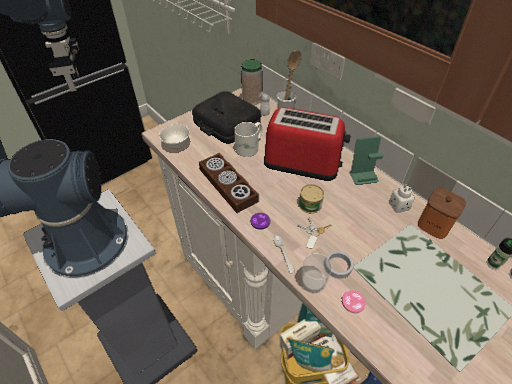

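View pics/side0.png

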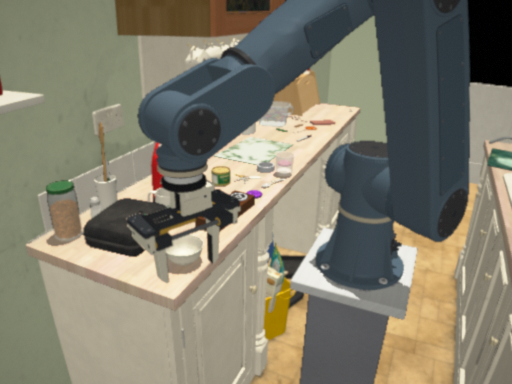

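View pics/wrist0.png

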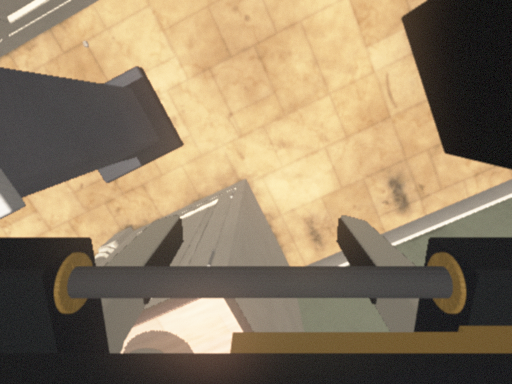

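```bash
python3 - <<'E'
from h import *
im=cv2.imread('pics/scene0.png')
cv2.imwrite('pics/scene_crop.png',cv2.resize(im[110:235,145:275],None,fx=6,fy=6*0.78,interpolation=cv2.INTER_CUBIC)[:600])
c=cam('scene')
print(onz(c,[[214,164],[228,177],[240,191]],40).round(1))
print(onz(c,[[175,133]],56).round(1), onz(c,[[260,221]],8).round(1))
E
```

```text
[[ 473.6  -14.6   40. ]
 [ 472.7  -96.2   40. ]
 [ 464.2 -171.8   40. ]]
[[451.1 201.4  56. ]] [[ 451.1 -287.1    8. ]]
```

View pics/scene_crop.png

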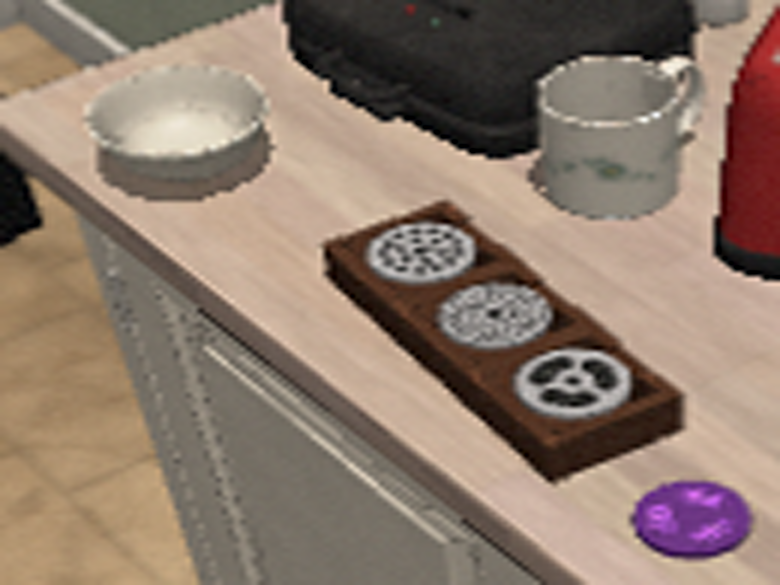

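```bash
python3 - <<'E'
from h import *
c=cam('scene')
print('toaster base',onz(c,[[265,165],[311,177],[340,172]],5).round(0),'toaster top',onz(c,[[272,116],[344,123],[268,140]],190).round(0))
print('mug base',onz(c,[[246,153]],0).round(0),'case',onz(c,[[229,139],[193,112]],30).round(0), 'can', onz(c,[[311,210]],0).round(0))
# block top corners in crop -> px
cr=np.array([[327,247],[447,204],[683,397],[553,452]],float); px=cr/[6,4.68]+[145,110]
P=onz(c,px,38);print(px.round(1),P.round(1),[np.linalg.norm(P[i]-P[i-1]).round(1) for i in range(4)])
s=ctrl.state();R=np.array(s['orientation'])
print('tool delta to (395,-95,230):',(R.T@(np.array([395,-95,230])-s['tcp_pos'])).round(0))
E
```

```text
toaster base [[ 629. -104.    5.]
 [ 712. -251.    5.]
 [ 808. -299.    5.]] toaster top [[ 670.  -88.  190.]
 [ 822. -265.  190.]
 [ 579. -172.  190.]]
mug base [[621.  -5.   0.]] case [[601.  70.  30.]
 [592. 302.  30.]] can [[ 609. -353.   -0.]]
[[199.5 162.8]
 [219.5 153.6]
 [258.8 194.8]
 [237.2 206.6]] [[ 439.7   24.9   38. ]
 [ 521.    18.8   38. ]
 [ 501.1 -221.9   38. ]
 [ 418.1 -216.3   38. ]] [np.float64(242.1), np.float64(81.5), np.float64(241.5), np.float64(83.2)]
tool delta to (395,-95,230): [-397. -465.  -11.]
```

Emit:
{"method": "jog_arm", "body": {"rows": [[-0.4,-0.45,0,0,1],[-0.8,-0.93,0,0,1],[-0.8,-0.93,0,0,1],[-0.8,-0.93,0,0,1],[-0.8,-0.93,0,0,1],[-0.8,-0.93,0,0,1],[-0.8,-0.93,0,0,1],[-0.8,-0.93,0,0,1],[-0.8,-0.93,0,0,1],[-0.8,-0.93,0,0,1],[-0.8,-0.93,0,0,1],[-0.8,-0.93,0,0,1],[-0.8,-0.93,0,0,1],[-0.8,-0.93,0,0,1],[-0.8,-0.93,0,0,1],[-0.8,-0.93,0,0,1],[-0.8,-0.93,0,0,1],[-0.8,-0.93,0,0,1],[-0.8,-0.93,0,0,1],[-0.8,-0.93,0,0,1]]}}

```text
t: 1.82
tcp_pos: [393.7, -82.3, 218.6]
orientation: [[-0.902, 0.431, -0.0], [0.431, 0.902, 0.0], [0.0, 0.0, -1.0]]
wrist_force: [0.8, 0.9, 0.8]
grip_width: 1.001
```

Emit:
{"method": "jog_arm", "body": {"rows": [[-0.4,-0.45,0,0.0198,-1],[0,0,0,0.0198,-1],[0,0,0,0.0198,-1],[0,0,0,0.0198,-1],[0,0,0,0.0198,-1],[0,0,0,0.0198,-1],[0,0,0,0.0198,-1],[0,0,0,0.0198,-1],[0,0,0,0.0198,-1],[0,0,0,0.0198,-1],[0,0,0,0.0198,-1],[0,0,0,0.0198,-1],[0,0,0,0.0198,-1],[0,0,0,0.0198,-1],[0,0,0,0.0198,-1],[0,0,0,0.0198,-1],[0,0,0,0.0198,-1],[0,0,0,0.0198,-1],[0,0,0,0.0198,-1],[0,0,0,0.0198,-1]]}}

```text
t: 3.48
tcp_pos: [397.7, -95.1, 218.5]
orientation: [[0.98, 0.2, -0.0], [0.2, -0.98, 0.0], [-0.0, -0.0, -1.0]]
wrist_force: [0.4, 0.9, 0.3]
grip_width: 0.005
```

Emit:
{"method": "jog_arm", "body": {"rows": [[0,0,0,0.0198,-1],[0,0,0,0.0198,-1],[0,0,0,0.007,-1],[0,0,0,0,-1]]}}

```text
t: 3.82
tcp_pos: [397.7, -95.1, 218.5]
orientation: [[0.996, -0.087, -0.0], [-0.087, -0.996, 0.0], [-0.0, -0.0, -1.0]]
wrist_force: [0.3, 0.6, -0.2]
grip_width: 0.006
```

```bash
python3 - <<'E'
from h import *
s=ctrl.state();print({k:np.round(v,3).tolist() for k,v in s.items()})
cv2.imwrite('pics/w1.png',ctrl.get_image('wrist'))
R=np.array(s['orientation']);print('yaw y',np.degrees(np.arctan2(R[1,1],R[0,1])))
np.savez('w1.npz',**{k:np.array(v) for k,v in s.items()})
E
```

```text
{'t': 3.817, 'joint_positions': [-0.349, 0.089, 1.988, -0.0, 1.065, 1.309], 'qvel': [-0.001, 0.0, -0.001, 0.003, 0.003, -0.103], 'joint_efforts': [-0.013, -32.815, -27.346, 0.031, -0.073, 1.145], 'tcp_pos': [397.748, -95.087, 218.535], 'orientation': [[0.996, -0.087, -0.0], [-0.087, -0.996, 0.0], [-0.0, -0.0, -1.0]], 'wrist_force': [0.3, 0.641, -0.167], 'moment': [0.014, 0.169, -0.023], 'grip_width': 0.006}
yaw y -94.99738345598551
```

View pics/w1.png

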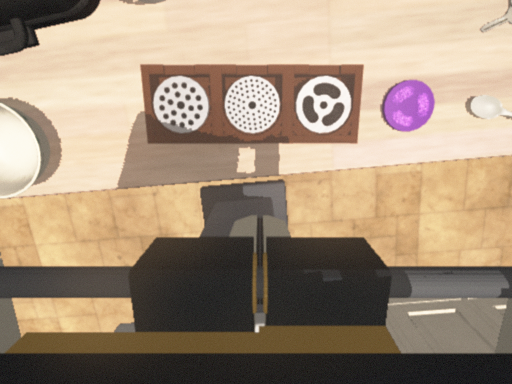

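```bash
python3 - <<'E'
from h import *
im=cv2.imread('pics/w1.png'); s=dict(np.load('w1.npz'));c=cam('wrist',s)
hsv=cv2.cvtColor(im,cv2.COLOR_BGR2HSV)
# block: dark brown + everything in its convex hull
b=((hsv[...,2]<130)&(hsv[...,1]>90)&((hsv[...,0]<20)|(hsv[...,0]>170))).astype(np.uint8)*255
b[200:]=0
b=cv2.morphologyEx(b,cv2.MORPH_OPEN,np.ones((3,3)))
cs=max(cv2.findContours(b,0,2)[0],key=cv2.contourArea)
hull=cv2.convexHull(cs);print(cv2.boundingRect(hull))
o=cv2.resize(im[40:180,120:380],None,fx=3,fy=3,interpolation=cv2.INTER_CUBIC)
cv2.drawContours(o,[((hull-[120,40])*3).astype(int)],-1,(0,255,0),1)
w=((hsv[...,1]<60)&(hsv[...,2]>150)).astype(np.uint8)*255
m=np.zeros_like(w);cv2.fillConvexPoly(m,hull,255);w&=m
w=cv2.morphologyEx(w,cv2.MORPH_OPEN,np.ones((2,2)))
for q in cv2.findContours(w,0,2)[0]:
    if cv2.contourArea(q)<800: continue
    e=cv2.fitEllipse(cv2.convexHull(q));P=onz(c,[e[0]],40)[0]
    edges=onz(c,q.reshape(-1,2).astype(float),40);(x,y),r=cv2.minEnclosingCircle(edges[:,:2].astype(np.float32))
    print('disc',np.round(e[0],1),np.round(e[1],1),P.round(1),(round(x,1),round(y,1),round(r,1)))
    cv2.ellipse(o,(((e[0][0]-120)*3,(e[0][1]-40)*3),(e[1][0]*3,e[1][1]*3),e[2]),(255,0,255),1)
cv2.imwrite('pics/w1m.png',o)
cv2.imwrite('pics/w1f.png',cv2.resize(im[170:384,130:400],None,fx=2.8,fy=2.8))
E
```

```text
(146, 114, 56, 29)
```

View pics/w1m.png

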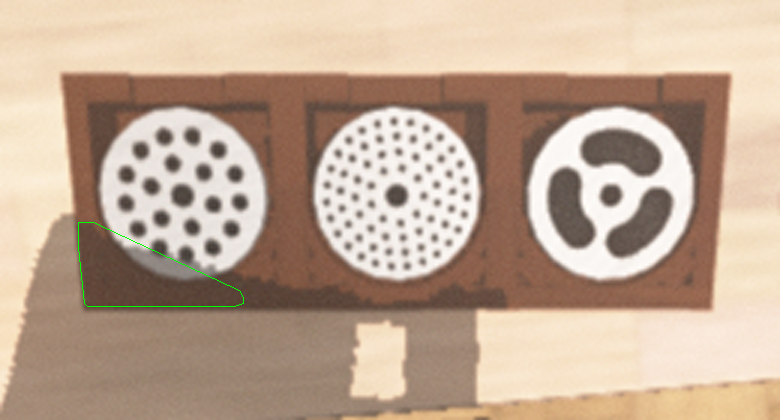

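View pics/w1f.png

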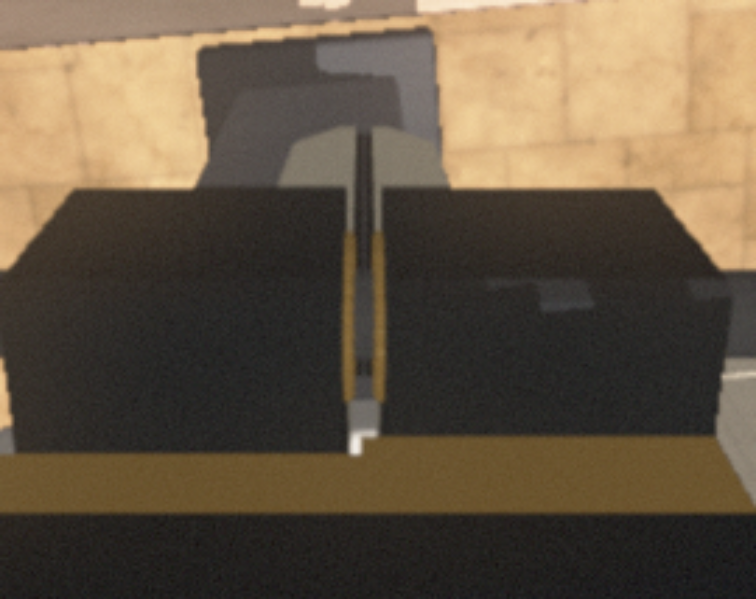

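```bash
python3 - <<'E'
from h import *
s=dict(np.load('w1.npz'));c=cam('wrist',s)
px=np.array([[62,74],[730,74],[712,308],[82,306]],float)/3+[120,40]
P=onz(c,px,38);print(P.round(1),[np.linalg.norm(P[i]-P[i-1]).round(1) for i in range(4)]);C=P.mean(0)
yv=((P[0]+P[3])-(P[1]+P[2]));yv/=np.linalg.norm(yv);xv=np.array([yv[1],-yv[0],0]);print('C',C.round(1),'ang',np.degrees(np.arctan2(-yv[0],yv[1])))
for n,u in dict(bean=[610,194],fine=[397,194],med=[182,193]).items():
    Q=onz(c,[[u[0]/3+120,u[1]/3+40]],40)[0];d=Q-C;print(n,Q.round(1),d@xv,d@yv)
R=s['orientation'];p=s['tcp_pos']
for x in (7.5,9,11,13,15,18): print(x,proj(c,p+R@[x,0,0]).round(1), proj(c,p+R@[x,17,0]).round(1))
t=C-80*yv; 
for a in (0,23): print('bean pocket x=',a,(t+a*xv).round(1))
E
```

```text
[[ 524.9   22.9   38. ]
 [ 503.6 -218.5   38. ]
 [ 419.4 -211.7   38. ]
 [ 441.6   31.1   38. ]] [np.float64(83.7), np.float64(242.4), np.float64(84.5), np.float64(243.8)]
C [472.4 -94.1  38. ] ang -5.129091159276458
bean [ 465.4 -173.4   40. ] 0.18651032872404283 -79.60661096075977
fine [472.4 -94.3  40. ] 0.06153771195699535 -0.22460983344459542
med [479.8 -14.5  40. ] 0.2931365496214484 79.89000817844888
7.5 [[258.3 217.5]] [[286.9 217.5]]
9 [[258.2 215.2]] [[287.  215.1]]
11 [[258.2 212. ]] [[287.1 211.9]]
13 [[258.2 208.7]] [[287.1 208.7]]
15 [[258.2 205.5]] [[287.2 205.5]]
18 [[258.2 200.6]] [[287.3 200.6]]
bean pocket x= 0 [ 465.2 -173.7   38. ]
bean pocket x= 23 [ 488.1 -175.8   38. ]
```

Emit:
{"method": "jog_arm", "body": {"rows": [[0.4,0.3,0.5,0,-1],[0.6,0.45,0.8,0,-1],[0.6,0.45,0.8,0,-1],[0.6,0.45,0.8,0,-1],[0.6,0.45,0.8,0,-1],[0.6,0.45,0.8,0,-1],[0.44,0.35,0.8,0,-1],[0,0,0.5,0,-1],[0,0,0.54,0,-1],[0,0,0,0,-1],[0,0,0,0,-1]]}}

```text
t: 4.78
tcp_pos: [487.0, -175.4, 59.9]
orientation: [[0.997, -0.084, -0.001], [-0.084, -0.997, 0.001], [-0.001, -0.0, -1.0]]
wrist_force: [0.1, 1.0, 0.8]
grip_width: 0.006
```

```bash
python3 - <<'E'
from h import *
s=ctrl.state();print(s['tcp_pos'],s['wrist_force'])
for n in ['scene','side','wrist']: 
    im=ctrl.get_image(n)
    cv2.imwrite(f'pics/{n}2.png',im)
    p=proj(cam(n,s),[s['tcp_pos']])[0];print(n,p)
    x,y=[int(np.clip(v,50,l-50)) for v,l in zip(p,(512,384))]
    cv2.imwrite(f'pics/{n}2c.png',cv2.resize(im[y-50:y+50,x-50:x+50],None,fx=5,fy=5,interpolation=cv2.INTER_CUBIC))
a=np.hstack([cv2.imread(f'pics/{n}2c.png')[:, :] for n in ['scene','side']]);cv2.imwrite('pics/c2.png',cv2.resize(a,(800,400)))
E
```

```text
[ 487.01119076 -175.35037621   59.86042394] [0.10723392 0.95771772 0.8142235 ]
scene [246.0841405  184.04927732]
side [233.20676376 189.37394206]
wrist [258.27456144 229.30904725]
```

View pics/c2.png

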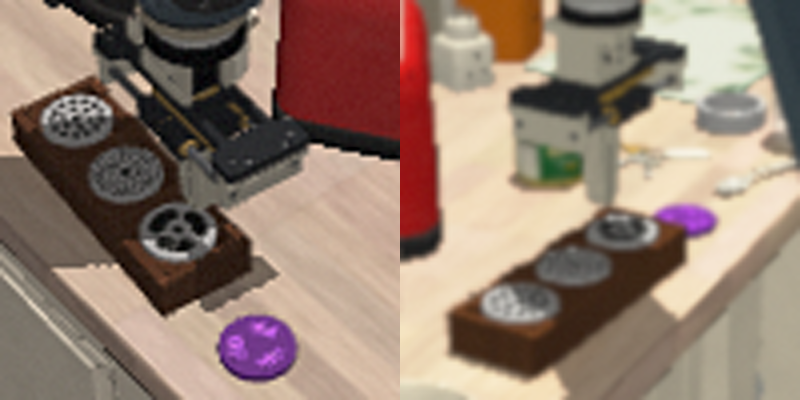

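View pics/wrist2.png

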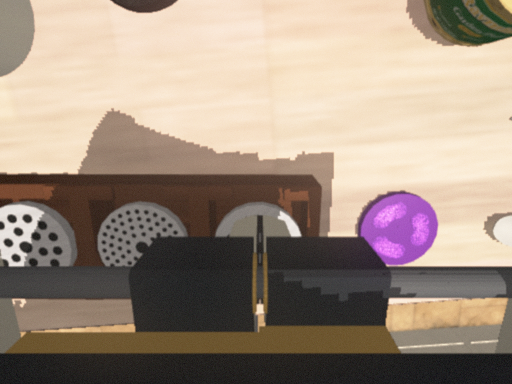

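Emit:
{"method": "jog_arm", "body": {"rows": [[0,0,0.4,0,-1],[0,0,0.3,0,-1],[0,0,0.05,0,-1],[0,0,0.05,0,-1],[0,0,0.04,0,-1],[0,0,0.04,0,-1],[0,0,0.04,0,-1],[0,0,0.04,0,-1],[0,0,0.04,0,-1],[0,0,0.02,0,-1],[0,0,0,0,-1]]}}

```text
t: 5.85
tcp_pos: [487.1, -175.4, 34.5]
orientation: [[0.996, -0.085, -0.001], [-0.085, -0.996, 0.0], [-0.001, -0.0, -1.0]]
wrist_force: [0.5, 1.3, 0.7]
grip_width: 0.008
```

```bash
cat > look.py <<'E'
import sys
from h import *
k=sys.argv[1]; z=[float(v) for v in sys.argv[2:5]] if len(sys.argv)>2 else [465,-173,45]
s=ctrl.state();print(s['tcp_pos'].round(1) if hasattr(s['tcp_pos'],'round') else s['tcp_pos'],np.round(s['wrist_force'],1),s['grip_width'],s['t'])
o=[]
for n in ['scene','side']:
    im=ctrl.get_image(n);cv2.imwrite(f'pics/{n}{k}.png',im)
    p=proj(cam(n),[z])[0];x,y=[int(np.clip(v,40,l-40)) for v,l in zip(p,(512,384))]
    o.append(cv2.resize(im[y-40:y+40,x-40:x+40],(400,400),interpolation=cv2.INTER_CUBIC))
cv2.imwrite(f'pics/c{k}.png',np.hstack(o))
E
python3 look.py 3
```

```text
[ 487.1 -175.4   34.5] [0.5 1.3 0.7] 0.007912018996127314 5.85
```

View pics/c3.png

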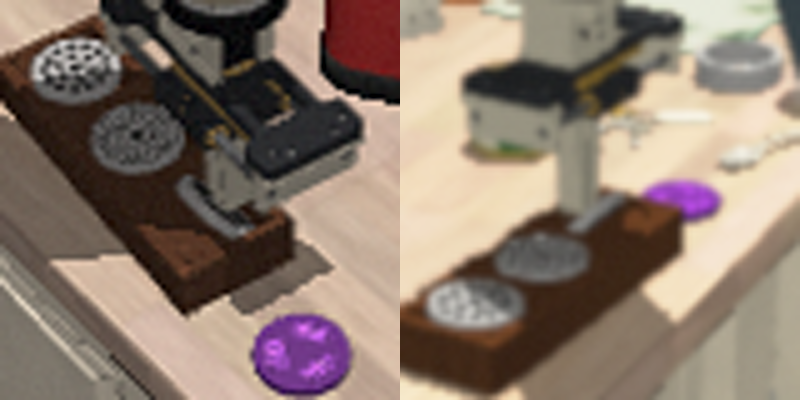

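Emit:
{"method": "jog_arm", "body": {"rows": [[0,0,-0.1,0,-1],[0,0,-0.3,0,-1],[0,0,-0.8,0,-1],[0,0,-0.8,0,-1],[0,0,-0.8,0,-1],[0,0,-0.8,0,-1],[0,0,0,0,-1]]}}

```text
t: 6.53
tcp_pos: [489.0, -176.2, 128.7]
orientation: [[0.996, -0.085, 0.005], [-0.085, -0.996, -0.002], [0.006, 0.002, -1.0]]
wrist_force: [0.6, -0.6, 0.7]
grip_width: 0.008
```

```bash
python3 look.py 4; python3 - <<'E'
from h import *
cv2.imwrite('pics/w4.png',ctrl.get_image('wrist'))
E
```

```text
[ 489.  -176.2  128.7] [ 0.6 -0.6  0.7] 0.008241806535367172 6.5333
```

View pics/c4.png

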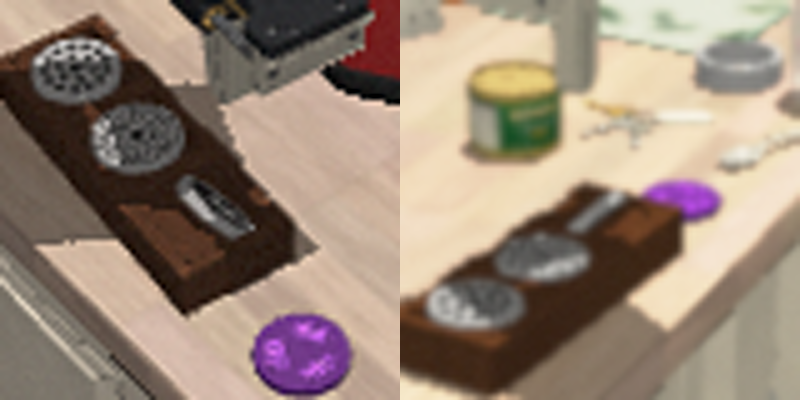

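View pics/w4.png

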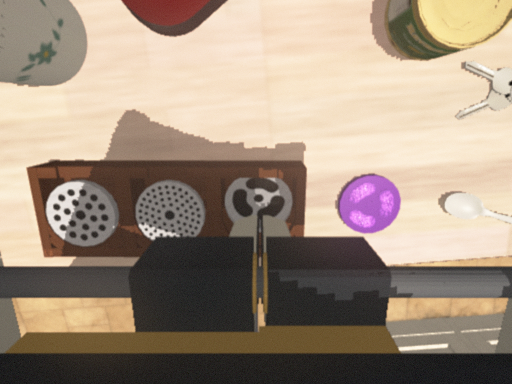

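Emit:
{"method": "jog_arm", "body": {"rows": [[0,0,0,-0.0192,0.3],[0,0,0,-0.0192,0.3],[0,0,0,-0.0192,0.3],[0,0,0,-0.0192,0.3],[0,0,0,-0.0192,0.3],[0,0,0,-0.0192,0.3],[0,0,0,-0.0192,0.3],[0,0,0,-0.0192,0.3],[0,0,0,-0.0192,0.3],[0,0,0,-0.0192,0.3],[0,0,0,-0.0192,0.3],[0,0,0,-0.0192,0.3],[0,0,0,-0.0196,0.3],[0,0,0,0,0.3],[0,0,0,0,0.3]]}}

```text
t: 7.93
tcp_pos: [486.9, -175.3, 123.8]
orientation: [[0.089, 0.996, -0.001], [0.996, -0.089, 0.001], [0.001, -0.002, -1.0]]
wrist_force: [-0.3, 0.6, 0.2]
grip_width: 0.654
```

```bash
python3 - <<'E'
from h import *
s=ctrl.state();R=np.array(s['orientation']);print(s['tcp_pos'],s['grip_width'],np.degrees(np.arctan2(R[1,1],R[0,1])))
print((R.T@(np.array([480.1,-175,40.5])-s['tcp_pos'])/25).round(3))
cv2.imwrite('pics/w5.png',ctrl.get_image('wrist'))
c=cam('wrist',s)
for z in (0,-19,-38): print(z,proj(c,s['tcp_pos']+R@[0,0,z]))
E
```

```text
[ 486.88930547 -175.30370444  123.77701016] 0.6536998772453267 -5.104374374360476
[-0.014 -0.267  3.331]
0 [[260.28855112 228.66040491]]
-19 [[260.40024054 242.50750585]]
-38 [[260.54108517 259.96918601]]
```

View pics/w5.png

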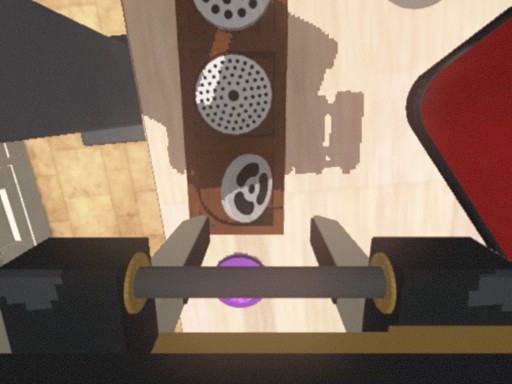

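Emit:
{"method": "jog_arm", "body": {"rows": [[0,-0.15,0.4,0,0.3],[0,-0.12,0.7,0,0.3],[0,0,0.8,0,0.3],[0,0,0.6,0,0.3],[0,0,0.4,0,0.3],[0,0,0.2,0,0.3],[0,0,0.2,0,0.3],[0,0,0.03,0,0.3],[0,0,0,0,0.3]]}}

```text
t: 8.73
tcp_pos: [480.8, -175.0, 41.6]
orientation: [[0.086, 0.996, 0.0], [0.996, -0.086, -0.0], [-0.0, 0.0, -1.0]]
wrist_force: [0.1, -0.2, 0.4]
grip_width: 0.652
```

```bash
python3 look.py 6
```

```text
[ 480.8 -175.    41.6] [ 0.1 -0.2  0.4] 0.6521149412568014 8.7333
```

View pics/c6.png

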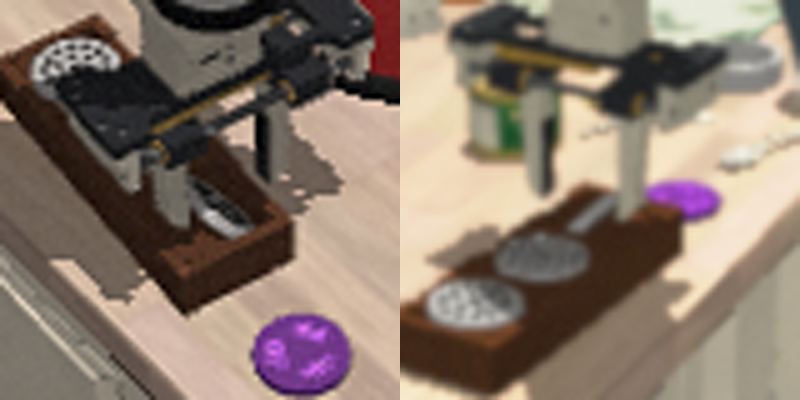

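Emit:
{"method": "jog_arm", "body": {"rows": [[0,0,0,0,0.15],[0,0,0,0,0.05],[0,0,0,0,-0.05],[0,0,0,0,-0.12],[0,0,0,0,-0.2],[0,0,0,0,-0.26],[0,0,0,0,-0.32],[0,0,0,0,-0.38],[0,0,0,0,-0.38]]}}

```text
t: 9.58
tcp_pos: [480.6, -174.9, 41.4]
orientation: [[0.085, 0.996, 0.0], [0.996, -0.085, -0.0], [-0.0, 0.0, -1.0]]
wrist_force: [-0.2, 1.1, -0.2]
grip_width: 0.313
```

```bash
python3 look.py 7
```

```text
[ 480.6 -174.9   41.4] [-0.2  1.1 -0.2] 0.31314083120155267 9.5833
```

View pics/c7.png

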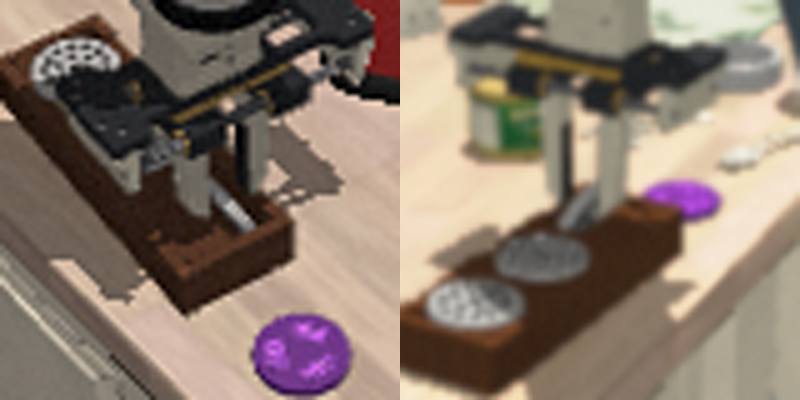

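Working: the plate is being stood up between the fingers. Close fully.

Emit:
{"method": "jog_arm", "body": {"rows": [[0,0,0,0,-0.5],[0,0,0,0,-0.6],[0,0,0,0,-0.7],[0,0,0,0,-0.8],[0,0,0,0,-1],[0,0,0,0,-1],[0,0,0,0,-1],[0,0,0,0,-1]]}}

```text
t: 10.35
tcp_pos: [480.8, -175.0, 41.5]
orientation: [[0.085, 0.996, 0.0], [0.996, -0.085, -0.0], [-0.0, 0.0, -1.0]]
wrist_force: [0.7, -0.5, 0.1]
grip_width: 0.084
```

```bash
python3 look.py 8
```

```text
[ 480.8 -175.    41.5] [ 0.7 -0.5  0.1] 0.08374301340337925 10.35
```

View pics/c8.png

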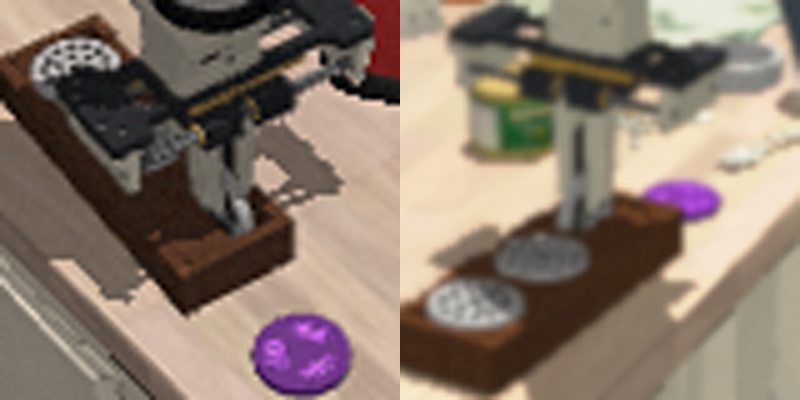

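Emit:
{"method": "jog_arm", "body": {"rows": [[0,0,-0.2,0,-1],[0,0,-0.3,0,-1],[0,0,-0.4,0,-1],[0,0,-0.5,0,-1],[0,0,-0.6,0,-1],[0,0,-0.7,0,-1],[0,0,-0.7,0,-1],[0,0,-0.6,0,-1],[0,0,-0.3,0,-1],[0,0,0,0,-1]]}}

```text
t: 11.28
tcp_pos: [481.3, -175.3, 150.9]
orientation: [[0.085, 0.996, 0.003], [0.996, -0.085, -0.001], [-0.001, 0.003, -1.0]]
wrist_force: [-0.1, 0.3, -1.0]
grip_width: 0.085
```

```bash
python3 look.py 9 480 -175 120; python3 - <<'E'
from h import *
cv2.imwrite('pics/w9.png',ctrl.get_image('wrist'))
im=cv2.imread('pics/scene9.png');cv2.imwrite('pics/b9.png',cv2.resize(im[110:165,145:215],(770,600),interpolation=cv2.INTER_CUBIC))
im=cv2.imread('pics/side9.png');cv2.imwrite('pics/s9.png',cv2.resize(im[200:300,130:250],(720,600),interpolation=cv2.INTER_CUBIC))
E
```

```text
[ 481.3 -175.3  150.9] [-0.1  0.3 -1. ] 0.08499908244650554 11.2833
```

View pics/c9.png

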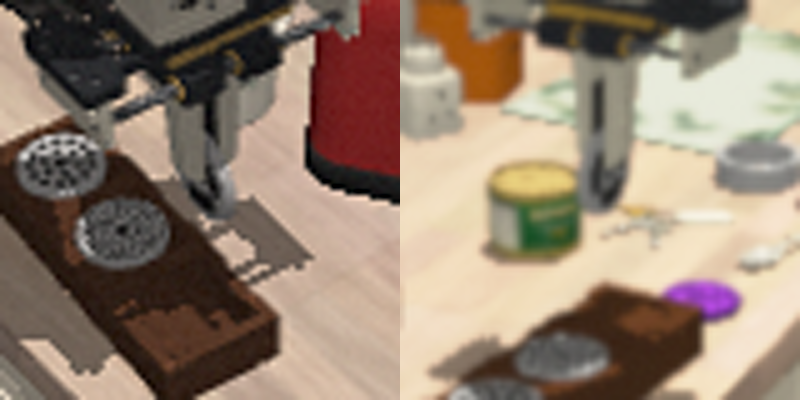

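View pics/b9.png

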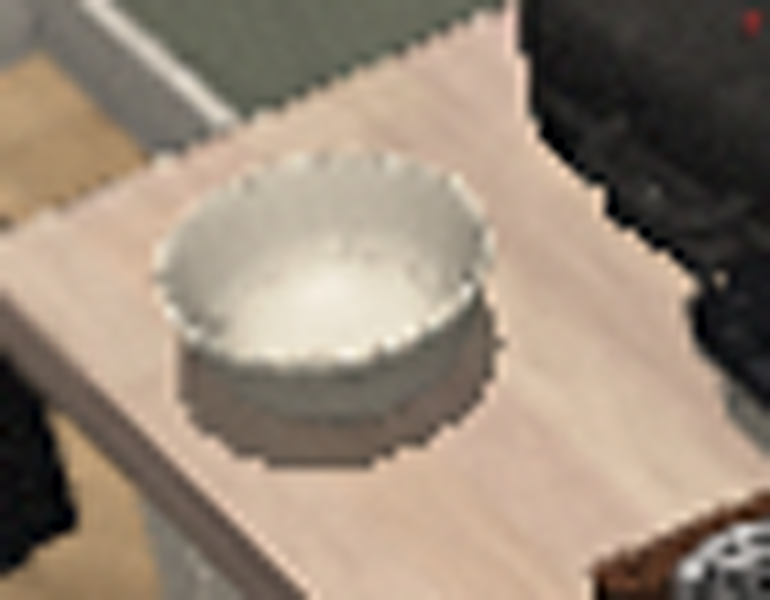

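View pics/s9.png

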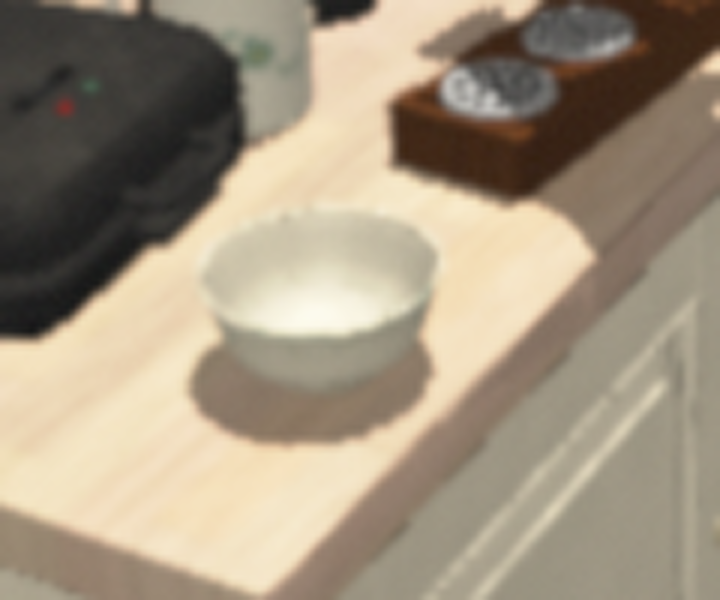

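View pics/w9.png

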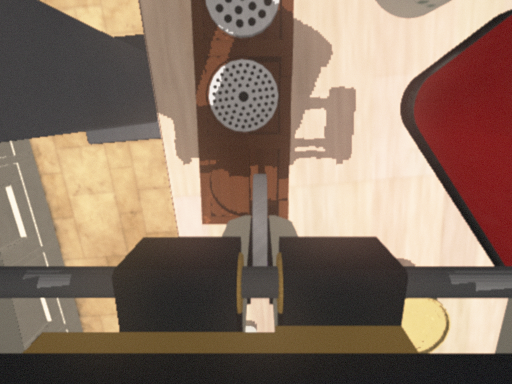

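```bash
python3 - <<'E'
from h import *
a=cam('scene');b=cam('side')
print(onz(a,[[174.4,133.4]],56),onz(b,[[183.2,245.2]],56))
p1,d1=ray(a,[[174.4,133.4]]);p2,d2=ray(b,[[183.2,245.2]])
t=np.linalg.lstsq(np.c_[d1[0],-d2[0]],p2-p1,rcond=None)[0];print(p1+t[0]*d1[0],p2+t[1]*d2[0])
s=ctrl.state();c=cam('wrist',s);R=s['orientation']
for q in [[31,4,30],[31,4,18],[0,0,36]]: print(proj(a,s['tcp_pos']+R@np.array(q)),proj(b,s['tcp_pos']+R@np.array(q)))
E
```

```text
[[448.11411487 200.77959197  56.        ]] [[444.73012936 212.25637451  56.        ]]
[450.36776428 205.82312954  51.76837708] [449.35871891 205.66280274  51.039898  ]
[[239.34440961 165.62643726]] [[229.09029729 177.19377498]]
[[239.20808595 162.81131434]] [[229.06176202 173.94975834]]
[[243.82514316 173.22527576]] [[234.82620616 176.10307149]]
```

Emit:
{"method": "jog_arm", "body": {"rows": [[0.5,-0.09,0,0,-1],[0.8,-0.16,0,0,-1],[1,-0.19,0,0,-1],[1,-0.19,0,0,-1],[1,-0.19,0,0,-1],[1,-0.19,0,0,-1],[1,-0.19,0,0,-1],[1,-0.19,0,0,-1],[1,-0.19,0,0,-1],[1,-0.19,0,0,-1],[1,-0.19,0,0,-1],[0.8,-0.16,0,0,-1],[0.6,-0.1,0,0,-1],[0.3,-0.05,0,0,-1],[0,0,0,0,-1],[0,0,0,0,-1]]}}

```text
t: 12.77
tcp_pos: [449.2, 128.8, 148.5]
orientation: [[0.084, 0.996, -0.001], [0.996, -0.084, -0.0], [-0.0, -0.001, -1.0]]
wrist_force: [0.1, 0.6, -1.4]
grip_width: 0.083
```

```bash
python3 look.py 10 455 130 130; python3 - <<'E'
from h import *
s=ctrl.state();np.savez('w10.npz',**{k:np.array(v) for k,v in s.items()})
cv2.imwrite('pics/w10.png',ctrl.get_image('wrist'))
E
```

```text
[449.2 128.8 148.5] [ 0.1  0.6 -1.4] 0.08328295958300783 12.7667
```

View pics/c10.png

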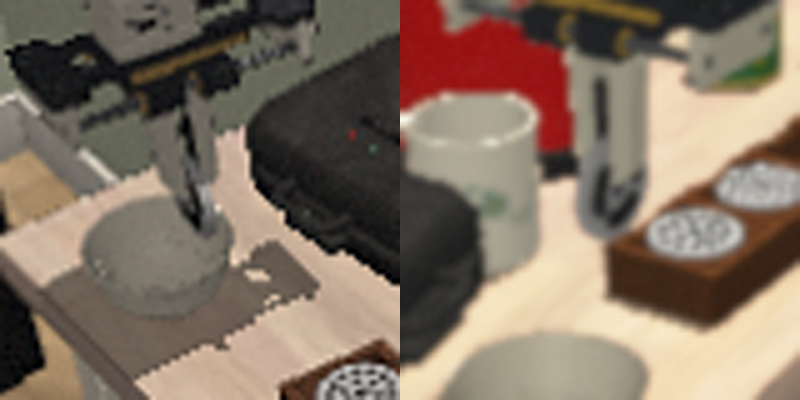

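View pics/w10.png

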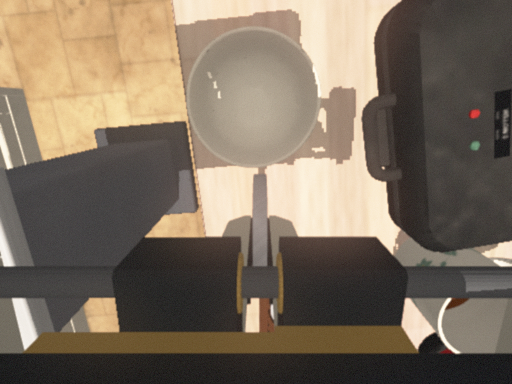

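```bash
python3 - <<'E'
from h import *
s=dict(np.load('w10.npz'));c=cam('wrist',s);R=s['orientation'];T=s['tcp_pos']
B=onz(c,[[254,96]],56)[0];e=onz(c,[[188,97],[320,97],[254,27],[254,165]],56);print(B,e.round(1))
b=cam('side');p=proj(b,[[455,130,130]])[0];print('plate bottom px',np.array([int(p[0])-40,int(p[1])-40])+np.array([(605-400)/5,240/5]))
for z in (0,15,20,25,30,36): print(z,proj(b,T+R@np.array([0,0,z]))[0])
print('delta',R.T@(B-T)/25)
E
```

```text
[451.33349535 208.00125011  56.        ] [[396.5 212.   56. ]
 [506.1 202.5  56. ]
 [456.1 259.8  56. ]
 [446.  149.9  56. ]]
plate bottom px [195. 216.]
0 [196.30966265 202.62856874]
15 [196.5281024 207.3723874]
20 [196.6007387  208.94240645]
25 [196.67328469 210.50682181]
30 [196.7457393 212.0656476]
36 [196.83256275 213.92888036]
delta [ 3.18932876 -0.19772342  3.70557262]
```

Emit:
{"method": "jog_arm", "body": {"rows": [[0.4,-0.1,0,0,-1],[0.8,-0.2,0,0,-1],[0.9,-0.2,0,0,-1],[0.7,-0.1,0,0,-1],[0.39,0,0,0,-1],[0,0,0.3,0,-1],[0,0,0.6,0,-1],[0,0,0.7,0,-1],[0,0,0.7,0,-1],[0,0,0.6,0,-1],[0,0,0.4,0,-1],[0,0,0.2,0,-1],[0,0,0.1,0,-1],[0,0,0,0,-1],[0,0,0,0,-1]]}}

```text
t: 14.17
tcp_pos: [441.8, 209.6, 59.4]
orientation: [[0.085, 0.996, 0.001], [0.996, -0.085, 0.0], [0.0, 0.001, -1.0]]
wrist_force: [-1.1, -0.2, -1.1]
grip_width: 0.086
```

```bash
python3 look.py 11 450 208 60; python3 - <<'E'
from h import *
cv2.imwrite('pics/w11.png',ctrl.get_image('wrist'))
E
```

```text
[441.8 209.6  59.4] [-1.1 -0.2 -1.1] 0.08617713385202563 14.1667
```

View pics/c11.png

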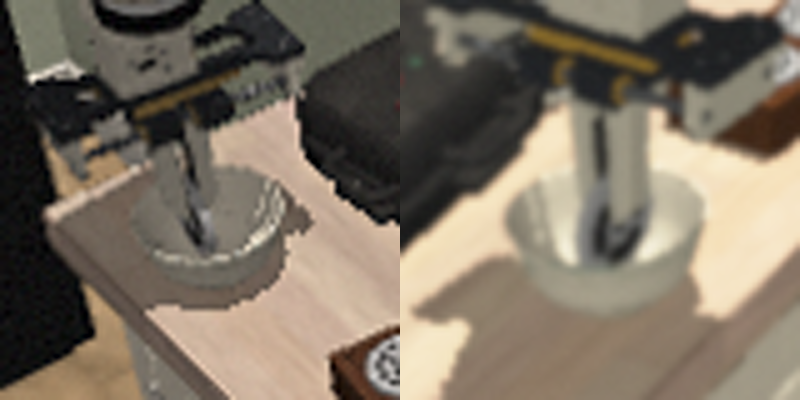

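View pics/w11.png

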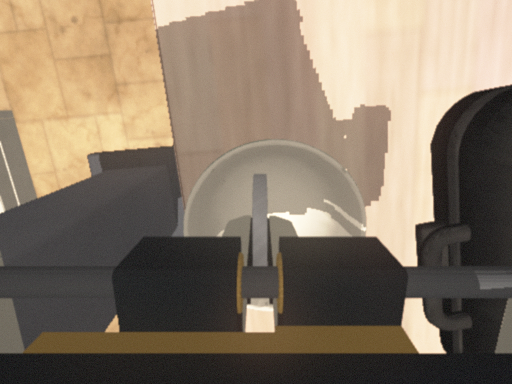

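Emit:
{"method": "jog_arm", "body": {"rows": [[0,0,0.06,0,-1],[0,0,0.06,0,-1],[0,0,0.06,0,-1],[0,0,0.06,0,-1],[0,0,0,0,-1]]}}

```text
t: 14.73
tcp_pos: [441.3, 209.5, 52.6]
orientation: [[0.085, 0.996, -0.0], [0.996, -0.085, -0.0], [-0.0, -0.0, -1.0]]
wrist_force: [0.1, -0.7, -1.4]
grip_width: 0.089
```

Emit:
{"method": "jog_arm", "body": {"rows": [[0,0,0.06,0,-1],[0,0,0.04,0,-1],[0,0,0,0,-1]]}}

```text
t: 14.98
tcp_pos: [441.3, 209.5, 50.2]
orientation: [[0.085, 0.996, -0.0], [0.996, -0.085, -0.0], [-0.0, -0.0, -1.0]]
wrist_force: [0.5, 0.5, -1.5]
grip_width: 0.084
```

Emit:
{"method": "jog_arm", "body": {"rows": [[0,0,0.05,0,-1],[0,0,0.03,0,-1],[0,0,0,0,-1]]}}

```text
t: 15.23
tcp_pos: [441.3, 209.5, 48.2]
orientation: [[0.085, 0.996, -0.0], [0.996, -0.085, -0.0], [-0.0, -0.0, -1.0]]
wrist_force: [-0.5, 0.0, -1.4]
grip_width: 0.087
```

Emit:
{"method": "jog_arm", "body": {"rows": [[0,0,0.04,0,-1],[0,0,0.03,0,-1],[0,0,0,0,-1]]}}

```text
t: 15.48
tcp_pos: [441.6, 209.6, 47.4]
orientation: [[0.085, 0.996, 0.0], [0.996, -0.085, 0.0], [0.0, 0.0, -1.0]]
wrist_force: [-3.3, -1.8, 11.9]
grip_width: 0.085
```

Emit:
{"method": "jog_arm", "body": {"rows": [[0,0,-0.06,0,-1],[0,0,0,0,-0.75],[0,0,0,0,-0.65],[0,0,0,0,-0.55],[0,0.15,0,0,-0.5],[0,0.2,0,0,-0.5],[0,0.2,0,0,-0.5],[0,0.1,0,0,-0.5],[0,0,0,0,-0.5]]}}

```text
t: 16.23
tcp_pos: [458.5, 208.1, 48.1]
orientation: [[0.085, 0.996, 0.001], [0.996, -0.085, 0.0], [0.0, 0.001, -1.0]]
wrist_force: [-0.2, -1.0, -0.1]
grip_width: 0.252
```

```bash
python3 look.py 12 450 208 50
```

```text
[458.5 208.1  48.1] [-0.2 -1.  -0.1] 0.2521755155866459 16.2333
```

View pics/c12.png

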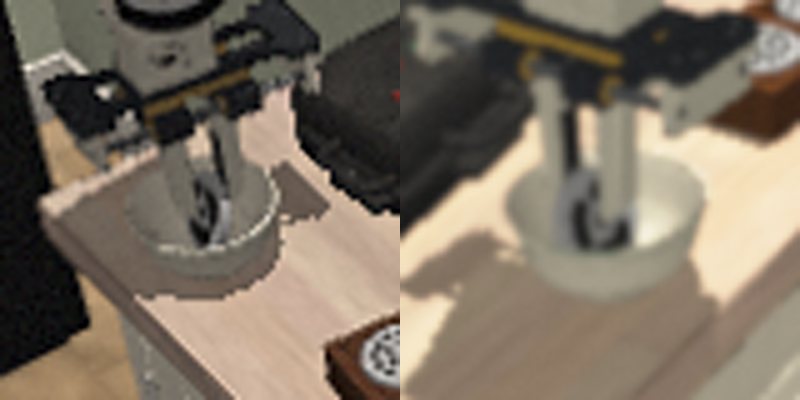

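Emit:
{"method": "jog_arm", "body": {"rows": [[0,0,-0.2,0,-0.5],[0,0,-0.3,0,-0.5],[0,0,-0.4,0,-0.5],[0,0,-0.6,0,-0.5],[0,0,-0.8,0,-0.5],[0,0,-0.8,0,-0.5],[0,0,-0.8,0,-0.5],[0,0,0,0,-0.5],[0,0,0,0,-0.5]]}}

```text
t: 17.08
tcp_pos: [458.0, 208.4, 147.0]
orientation: [[0.085, 0.996, 0.003], [0.996, -0.085, 0.001], [0.001, 0.002, -1.0]]
wrist_force: [-0.3, 0.6, -0.4]
grip_width: 0.252
```

```bash
python3 look.py 13 450 208 50
```

```text
[458.  208.4 147. ] [-0.3  0.6 -0.4] 0.2520880614414704 17.0833
```

View pics/c13.png

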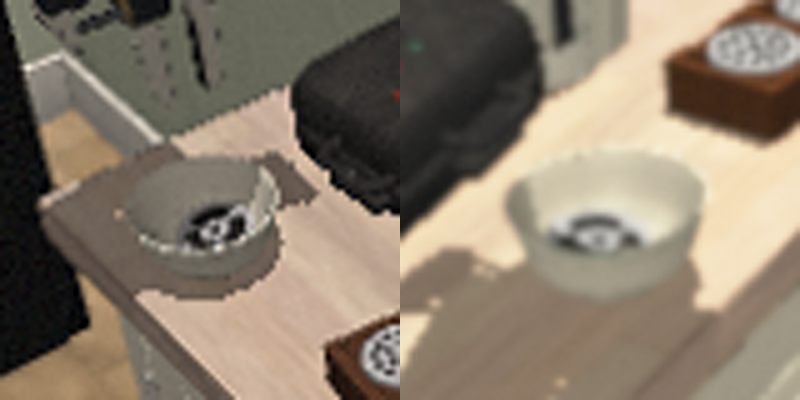

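Emit:
{"method": "jog_arm", "body": {"rows": [[-0.5,0,-0.5,0,-0.5],[-0.9,0,-0.2,0,-0.5],[-0.9,0,0,0,-0.5],[-0.6,0,0,0,-0.5],[0,0,0,0,-0.5],[0,0,0,0,-0.5]]}}

```text
t: 17.68
tcp_pos: [451.1, 135.6, 162.5]
orientation: [[0.086, 0.996, -0.001], [0.996, -0.086, -0.0], [-0.0, -0.001, -1.0]]
wrist_force: [0.1, -0.1, -0.3]
grip_width: 0.249
```

```bash
python3 look.py 14 450 208 50; python3 - <<'E'
from h import *
cv2.imwrite('pics/w14.png',ctrl.get_image('wrist'))
E
```

```text
[451.1 135.6 162.5] [ 0.1 -0.1 -0.3] 0.24926862547195924 17.6833
```

View pics/w14.png

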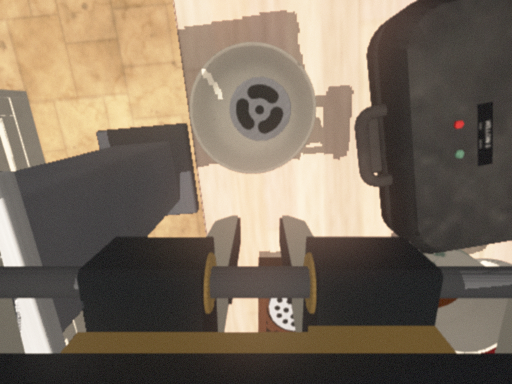

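View pics/scene14.png

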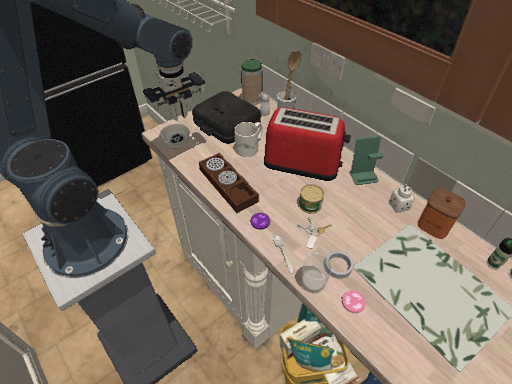

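The bean plate lies flat in the upright bowl (wrist view, 260,109). The other two plates are still in their pockets (scene view, 215,164 and 228,177).

```bash
python3 -c "
from plant import ctrl
print(ctrl.finish_job())"
```

```text
the job is handed in; nothing more can be done
None
```

The plate with the three bean-shaped openings is lying flat in the upright bowl, and I've handed the job in. I tipped it up by pressing its edge over the hollow. I then gripped the raised edge, which stood the plate upright between the pads (7.8 mm grip), lifted it out and lowered it into the bowl.

- **Final checks:** the last pictures show the other two plates still lying in their pockets and nothing knocked over. The robot was touching nothing, and the run took about 18 s of the 45 s.
- **Forces:** the highest wrist force I read was about 12 N, when the plate touched the bowl floor. Readings came only at the end of each move, so brief peaks in between would not show.
- **Disagreement:** the scene and side cameras differed by about 12 mm on the bowl's position. I used the wrist camera's measurement, which gave a centre at about (451, 208) mm.

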